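# Right a fallen reagent bottle against the tiled wall

## Robot

A 6-joint arm with a two-finger parallel gripper is mounted at the origin on the work surface. World frame = base frame: x ahead of the robot, y to its left, z up, the work surface at z = 0. Lengths are in mm, angles in rad, forces in N, time in s.
With the tool pointing down it reaches from about 300 to 775 mm from the base axis. Payload 14.6 kg.
Tool frame: the origin (TCP) lies at the centre of the arm's flange, where the gripper is bolted on; the fingertips stand 173 mm ahead of it and the grasp point (between the pads) lies 155 mm ahead of it (robot.tip_extent is the distance from the TCP to the fingertips, in mm); z points along the fingers, y is the line along which they close (so a half turn about z gives the same grasp; the last joint's range is limited). The gripper opens to 85 mm and grips with 20 to 120 N. Pads are 22 mm wide; open, the fingers measure 114 mm over their backs; the gripper's body (76 mm by 85 mm) begins 54 mm behind the grasp point. The pads swing forward as they close: fully open they stand 13 mm farther back than shut.
Start: joints at [-1.2, 0.3, 1.521, -0, 1.321, -0.067], TCP at [233.164, -498.122, 404.681] pointing down, gripper open.
Joint ranges: [-3.03, 3.03], [-0.79, 2.21], [0.23, 2.52], [-1.04, 4.18], [0, 3.07], [-2.55, 2.55]. Speed limits (rad/s): [2.22, 2.22, 2.57, 3.14, 3.14, 3.14].

## Interface

Orientations are given as a unit quaternion [x, y, z, w].
In Python, from station import robot, effector, kin, monitor, viewer, job_done gives the robot as it stands. The module is installed in compiled form; this text tells all that it offers. Calls block until the motion is done:
- robot.move_pose(position, orientation): joint-space move of the TCP to a pose.
- robot.line_to(position, orientation=None, speed=150): straight line of the TCP; orientation=None keeps the orientation; speed is the mean speed in mm/s.
- robot.goto_joints(angles): joint-space move.
- effector.move_gripper(opening, strength=None): finger opening in mm; strength is the grip in N (None keeps the last); returns when the fingers have stopped.
- robot.pause(seconds).
- kin.ik(position, orientation): joint angles nearest the present ones, or None.
- monitor.sense(): the state.
- viewer.get_image(name): name is "scene" or "top" or "wrist"; returns the picture (400x640x3 uint8, red, green, blue); there is no depth.
- viewer.camera_info(name): a dict with "vertical_fov" (degrees; the focal length in pixels is half the picture's height over the tangent of half this angle, whatever the lens; pixels are square), "cx", "cy" (the principal point, pixels), "R" (3x3) and "t" (3): a world point X has camera coordinates R X + t. Camera axes: x right, y down, z forward; pixel columns grow to the right and rows downward; lengths in mm; the calibration is good to about 2 mm. A picture is of the moment at which its call begins: read the wrist's pose just before it. camera_info takes no time and is no camera call; for the wrist camera it gives the pose at the moment of the call.
A pose or a line that the arm cannot do raises robot.Unreachable and nothing moves.
- job_done(): hands the job in; it is judged then, once.
The state is a dict: "clock": time; "joints": joint angles; "joint_velocities": joint speeds; "joint_efforts": joint torques, N m; "eef_pos": TCP position; "ee_rot": TCP orientation; "wrist_force": force on the tool from outside, world axes, zero at the start; "moment": the same for the moment, N m; "finger_gap": finger opening in mm; "grip_force": force on a finger pad.
Only numpy, scipy, OpenCV 4.12 (cv2) and the standard library are available. Lean on these libraries where they do the work, as an engineer would, in place of code of your own. Each camera call takes 0.05 s, during which the arm holds its last target. There are 200 camera calls.

## Task

The square reagent bottle has fallen over in front of the low tiled wall. Take it by its cap and slide it along the bench until its foot is pressed against the wall, then push its top end up and over towards the wall, the foot staying on the bench and pressed to the wall the whole way, until it stands; press it upright and flat against the wall for a moment and let go. Be gentle: do not lift the bottle off the bench, let it drop, or push hard on the wall, and leave the jar, beaker and rack alone.

Things in the scene. Friction and masses are not known exactly. Their poses are not given: they have to be found in the camera images.
- wall: Low wall faced with white tiles, fixed to the bench: 560 mm long, 140 mm high, 55 mm thick. Origin at bench level in the middle of the face that looks at the bottle; x points level out of that face towards the bottle, y level along the face, z up. The tiles are old: a push of 2 to 10 N is right, over 25 N cracks them. A hard push also makes the foot stick to the tiles (friction 0.5 to 0.7) instead of sliding down.
- bottle_center (a point): Middle of the square amber bottle (half-way along it, on its axis): 200 mm long in all, 0.3 to 0.65 kg. x points along the bottle from foot to cap, y and z square to its flat sides. It starts lying on a flat side with x roughly along the wall's x, foot towards the wall; standing, x points up.
- bottle_cap (a point): Middle of the bottle's black screw cap, on the bottle's axis, 180 mm from the foot face; the cap is a round cylinder 44 mm in diameter and 40 mm long, 160 to 200 mm from the foot face. Held lightly between two fingers it turns like a hinge, and may creep a centimetre between them meanwhile. Same axes as bottle_center.
- bottle_foot (a point): Middle of the bottle's flat square foot face, 80 mm by 80 mm; the body is 80 mm square from the foot to 125 mm along, then tapers to a neck 36 mm in diameter, bare from 143 to 160 mm. While the bottle is tipped up against the wall, the foot's lower edge slides out over the bench as its upper edge slides down the wall. Same axes as bottle_center.
- jar: Bystander: round glass jar with a metal lid, 66 mm in diameter, 110 mm high, standing near the wall about 150 mm to one side of the bottle. Origin at the centre of its underside, z up.
- beaker: Bystander: open glass beaker, 72 mm across, 90 mm high, standing near the wall about 150 mm to one side of the bottle. Origin at the centre of its underside, z up.
- rack: Bystander: wooden test-tube rack 220 mm long (its y), 70 mm wide, 93 mm high, with tubes up to 140 mm high, standing well away from the wall beyond the bottle's cap. Origin at the centre of its underside, z up.
There are look-alikes about, which are no part of the job. Of the things that look like the part that bears bottle_center, the larger one is meant.

How it is judged:
By the outcome, as a careful person would: the job done as asked, in the order asked, and still so for the second after the job is handed in, with the robot touching nothing.
It also fails if it takes over 64 s, if anything falls off the work surface, if the arm or the gripper's body presses on something with over 40 N, if the wrist force passes 120 N, or if a joint passes its speed limit or range.

## Working session

There is one attempt and no reset: what is moved stays moved. The work goes in short steps, each a Python script; the robot and the scene stay as the last script left them, time stands still between calls to the robot, and variables do not carry over. Pictures are saved under pics/ and viewed, at most 10 in all, crops included, and the job is handed in when it is done.

```bash
mkdir -p pics; python3 - <<'E'
from station import *
import cv2
for n in ("scene","top"):
    cv2.imwrite(f"pics/{n}0.png",viewer.get_image(n)[:,:,::-1]); c=viewer.camera_info(n); print(n,c)
s=monitor.sense();print(s['clock'],s['eef_pos'],s['ee_rot'],s['finger_gap'],s['wrist_force'])
E
```

```text
scene {'vertical_fov': 52.895479351319956, 'cx': 321.15565848365884, 'cy': 201.72589982920445, 'R': array([[-1.67658370e-01,  9.85844923e-01,  6.76918798e-04],
       [ 8.75433739e-01,  1.49196890e-01, -4.59734767e-01],
       [-4.53328180e-01, -7.64857840e-02, -8.88056015e-01]]), 't': array([ 152.84697528, -484.06699397, 1262.70579381])}
top {'vertical_fov': 48.99193552113404, 'cx': 318.15703525394514, 'cy': 200.49445215960702, 'R': array([[ 0.01947636, -0.99980634, -0.00282105],
       [-0.98410939, -0.01867235, -0.17657874],
       [ 0.17649187,  0.00621533, -0.98428247]]), 't': array([-72.25046288, 617.99255774, 813.27589487])}
0.1 [ 233.1226009  -498.10905279  404.16973271] [ 9.76140875e-01  2.17137547e-01 -1.01956434e-04 -5.17751100e-04] 85.63421615354815 [-0.27689342 -0.1805626   0.07987535]
```

View pics/top0.png

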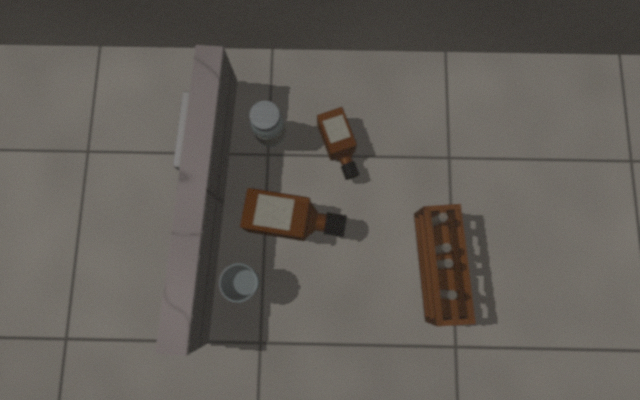

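View pics/scene0.png

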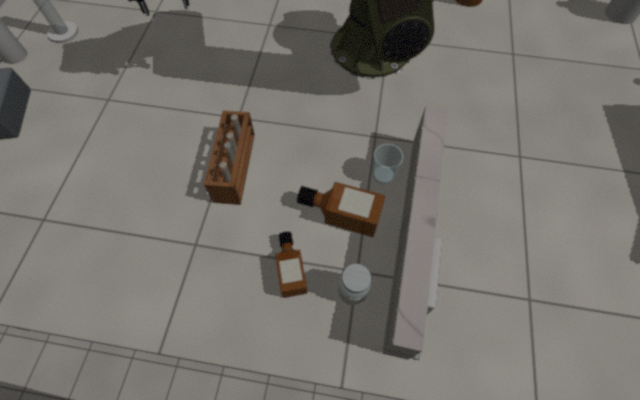

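The bottle lies with its cap at about (335,224) in top and its foot at about (247,210). The wall is on the left (+y), the jar at (265,120), the beaker at (238,283), and a smaller look-alike bottle at (338,140). I'll enlarge the view to pick points.

```bash
cat > h.py <<'E'
from station import robot, effector, kin, monitor, viewer, job_done
import numpy as np, cv2
def ray(n,u,v):
    c=viewer.camera_info(n); f=200/np.tan(np.radians(c['vertical_fov'])/2)
    R=np.array(c['R']);t=np.array(c['t'])
    return -R.T@t, R.T@np.array([(u-c['cx'])/f,(v-c['cy'])/f,1])
def onz(n,u,v,z):
    o,d=ray(n,u,v); return o+d*(z-o[2])/d[2]
def proj(n,X):
    c=viewer.camera_info(n); f=200/np.tan(np.radians(c['vertical_fov'])/2)
    p=np.array(c['R'])@np.asarray(X,float)+c['t']; return np.array([c['cx']+f*p[0]/p[2],c['cy']+f*p[1]/p[2]])
E
python3 - <<'E'
import cv2,numpy as np
a=cv2.imread('pics/top0.png');b=cv2.imread('pics/scene0.png')
def crop(im,x0,x1,y0,y1,s):
    c=cv2.resize(np.clip(im[y0:y1,x0:x1]*1.5,0,255).astype(np.uint8),None,fx=s,fy=s,interpolation=cv2.INTER_CUBIC)
    for x in range((x0+9)//10*10,x1,10): cv2.line(c,((x-x0)*s,0),((x-x0)*s,4 if x%50 else 14),(0,255,0),1)
    for y in range((y0+9)//10*10,y1,10): cv2.line(c,(0,(y-y0)*s),(4 if y%50 else 14,(y-y0)*s),(0,255,0),1)
    return c
cv2.imwrite('pics/topc.png',crop(a,160,360,170,310,4))
cv2.imwrite('pics/scenec.png',crop(b,280,450,120,250,4))
E
```

```text
(no output)
```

View pics/topc.png

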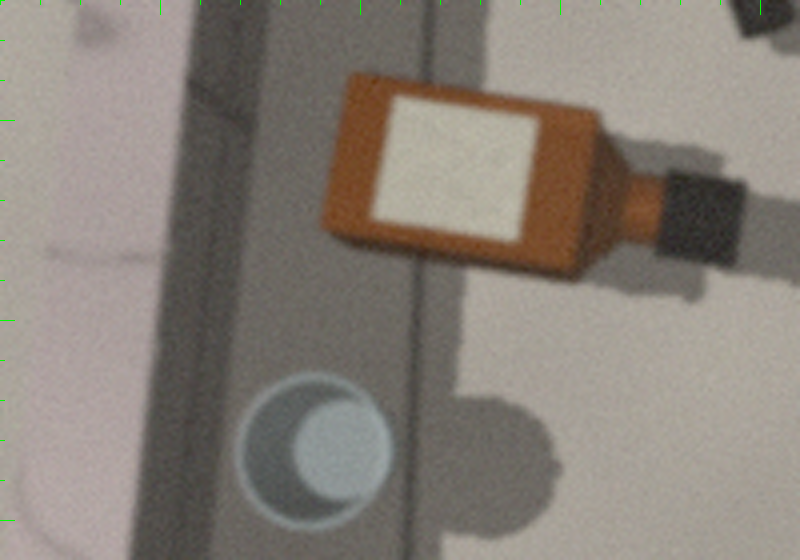

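View pics/scenec.png

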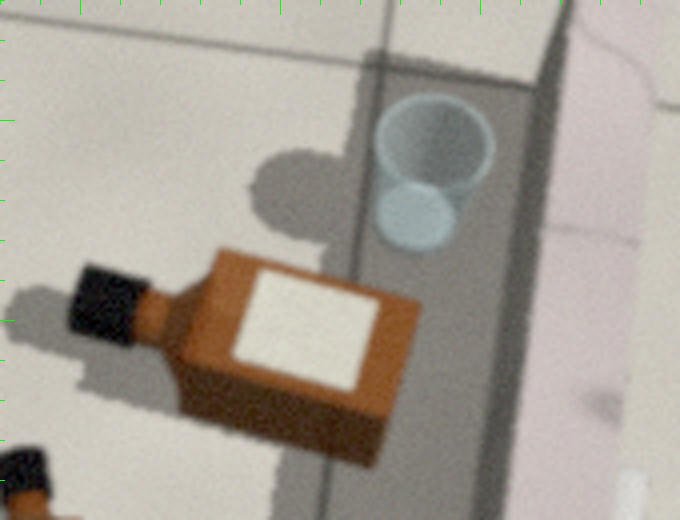

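Points picked from the crops, in full-image pixels. Top: foot corners at (247.3,188.3) and (240.5,227), shoulder corners at (309.5,197.8) and (303.8,237.5), cap centre (335.8,224.5), wall top edge (208.8,170)–(193,310), base (226.8,170)–(212.5,310). Scene: foot corners at (385,195.8) and (377,224.3), shoulder (335,182.5) and (325.8,210), wall edge (423.8,120)–(405.8,250).

```bash
python3 - <<'E'
from h import *
np.set_printoptions(precision=1,suppress=True)
P=lambda n,L:[print(n,k,z,onz(n,*p,z)[:2]) for k,p,z in L]
P('top',[('f1',(247.25,188.25),80),('f2',(240.5,227),80),('s1',(309.5,197.75),80),('s2',(303.75,237.5),80),('cap',(335.75,224.5),45),
('wt1',(208.75,170),140),('wt2',(193,310),140),('wb1',(226.75,170),0),('wb2',(212.5,310),0),('jar',(265,114),110),('beaker',(238.5,283),90),('rackT1',(430,206),93),('rackT2',(437,324),93),
('sbcap',(350,171),30)])
P('scene',[('f1',(377,224.25),80),('f2',(385,195.75),80),('s1',(325.75,210),80),('s2',(335,182.5),80),('fb',(373.25,236.5),0),('wt1',(423.75,120),140),('wt2',(405.75,250),140),('cap',(307.5,196.3),45),('jar',(356,275),110),('beaker',(388.5,156),90)])
E
```

```text
top f1 80 [636.2  76.8]
top f2 80 [560.8  86. ]
top s1 80 [619.8 -43.8]
top s2 80 [543.2 -34.7]
top cap 45 [573.4 -96.1]
top wt1 140 [656.2 137.6]
top wt2 140 [410.2 148.9]
top wb1 0 [691.5 136.2]
top wb2 0 [400.8 148.6]
top jar 110 [776.   44.6]
top beaker 90 [456.4  82.6]
top rackT1 93 [ 605.9 -271.5]
top rackT2 93 [ 391.  -278.6]
top sbcap 30 [ 686.7 -124.6]
scene f1 80 [638.7  79.8]
scene f2 80 [563.8  90.4]
scene s1 80 [623.  -38.6]
scene s2 80 [548.2 -28.8]
scene fb 0 [635.   80.3]
scene wt1 140 [378.1 156.4]
scene wt2 140 [713.3 137.9]
scene cap 45 [577.  -90.3]
scene jar 110 [771.6  47.5]
scene beaker 90 [459.6  87.5]
```

```bash
cat >> h.py <<'E'
from scipy.spatial.transform import Rotation as Ro
w=np.array([.047,.999,0]); w/=np.linalg.norm(w)      # into the wall
ax0=np.array([.134,.991,0]); ax0/=np.linalg.norm(ax0) # cap->foot at start
def quat(x):  # tool x along given level direction, z down
    z=np.array([0,0,-1.]); return Ro.from_matrix(np.c_[x,np.cross(z,x),z]).as_quat()
def st():
    s=monitor.sense(); F=np.array(s['wrist_force']); return s['clock'],-F@w,F[2],F@[w[1],-w[0],0],np.array(s['eef_pos']),s['finger_gap'],s['grip_force']
def avg(n=4):
    L=[]
    for _ in range(n): robot.pause(.02); L.append(st()[1:3])
    return np.mean(L,0)
CAP=np.array([575.5,-94.,190.])
E
python3 - <<'E'
from h import *
q0=quat(ax0);q1=quat(w)
for p,q in [(CAP+[0,0,190],q0),(CAP,q0),([588,-38,190],q1),([592,100,335],q1),([592,100,330],quat(-w)),(CAP,quat(-ax0))]: 
    j=kin.ik(p,q); print(p, None if j is None else np.round(j,2))
robot.move_pose(CAP+[0,0,190],q0); print(st())
robot.line_to(CAP+[0,0,60],q0,speed=180)
robot.line_to(CAP,q0,speed=80); print(st())
cv2.imwrite('pics/scene1.png',cv2.resize(viewer.get_image('scene')[100:300,200:460,::-1],None,fx=3,fy=3)); cv2.imwrite('pics/top1.png',viewer.get_image('top')[:,:,::-1])
E
```

```text
[575.5 -94.  380. ] [-0.22  0.39  1.45 -0.    1.29 -0.09]
[575.5 -94.  190. ] [-0.22  0.63  1.59 -0.    0.92 -0.09]
[588, -38, 190] [-0.13  0.64  1.57 -0.    0.93 -0.08]
[592, 100, 335] [ 0.11  0.47  1.45 -0.    1.22  0.15]
[592, 100, 330] None
[575.5 -94.  190. ] None
(2.0167, np.float64(0.6245095708246408), np.float64(0.12251780976542002), np.float64(-0.18319200060660787), array([575.33084484, -94.87969385, 380.06938984]), 85.28385401819408, 0.0)
(3.7917, np.float64(0.08182731946912879), np.float64(-0.13645209854467338), np.float64(0.46244847805677386), array([575.67390341, -94.04670254, 190.42789905]), 84.99595618818478, 0.0)
```

View pics/scene1.png

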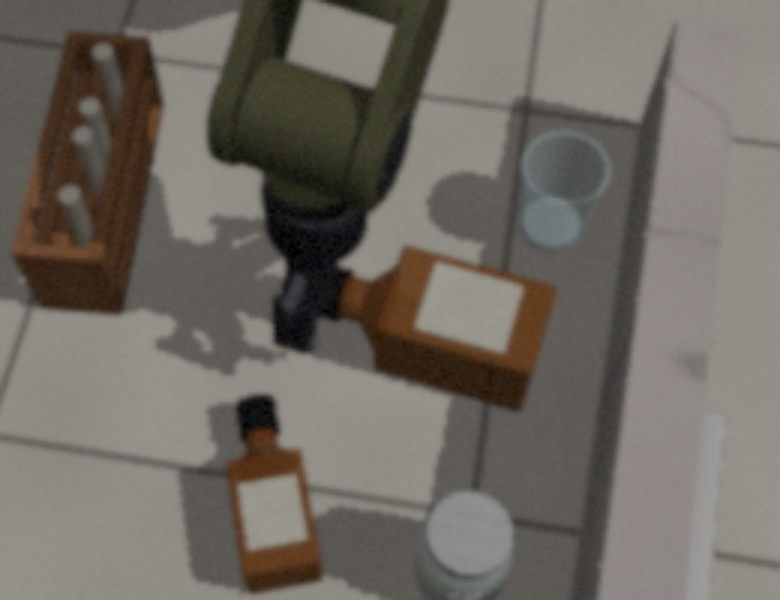

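The fingers straddle the cap (near finger about (295,315) in the crop, cap end about (325,290)). Next I grip lightly and slide.

```bash
python3 - <<'E'
from h import *
effector.move_gripper(30,25); print(st())
q1=quat(w)
# goal: foot centre on wall near x=597; stop short by 14 mm
T=np.array([588.5,-38,190.4])-14*w
robot.line_to(T,q1,speed=40); print(st(), avg())
f0=avg()[0]
for i in range(30):
    T=T+1.5*w; robot.line_to(T,q1,speed=20)
    f=avg(); print(i,np.round(T,1),np.round(f,1),np.round(st()[4],1),round(st()[5],1))
    if f[0]>max(f0,2)+3: break
np.save('T.npy',T); np.save('f0.npy',f0)
print(st()[0])
cv2.imwrite('pics/scene2.png',cv2.resize(viewer.get_image('scene')[100:300,200:460,::-1],None,fx=3,fy=3)); cv2.imwrite('pics/top2.png',cv2.resize(viewer.get_image('top')[150:310,160:360,::-1],None,fx=3.7,fy=3.7))
E
```

```text
(4.35, np.float64(-0.14211890975945446), np.float64(4.068224220850814), np.float64(-2.526531640602296), array([575.52396096, -93.9838108 , 190.2370632 ]), 43.23260939133536, 26.496164202690125)
(5.5917, np.float64(-3.070088941548461), np.float64(2.6631128342630084), np.float64(1.071177066249247), array([587.80777563, -51.79758779, 190.29412383]), 43.25896345945819, 26.393444538116455) [-2.33074914  1.91652256]
0 [587.9 -50.5 190.4] [0.1 1.1] [587.9 -50.6 190.3] 43.3
1 [588.  -49.  190.4] [1.4 0.5] [588.  -49.  190.3] 43.0
2 [588.1 -47.5 190.4] [-0.   0.2] [588.  -47.3 190.3] 43.0
3 [588.1 -46.  190.4] [-0.8 -0.9] [588.1 -45.8 190.3] 43.0
4 [588.2 -44.5 190.4] [-0.9 -1.2] [588.2 -44.4 190.3] 43.0
5 [588.3 -43.  190.4] [-0.9 -1.9] [588.2 -42.9 190.3] 43.4
6 [588.3 -41.5 190.4] [-0.4 -2. ] [588.3 -41.4 190.4] 43.3
7 [588.4 -40.  190.4] [-0.6 -1.7] [588.4 -39.9 190.4] 43.4
8 [588.5 -38.5 190.4] [ 9.  -1.4] [588.3 -39.4 190.4] 43.1
8.575
```

View pics/top2.png

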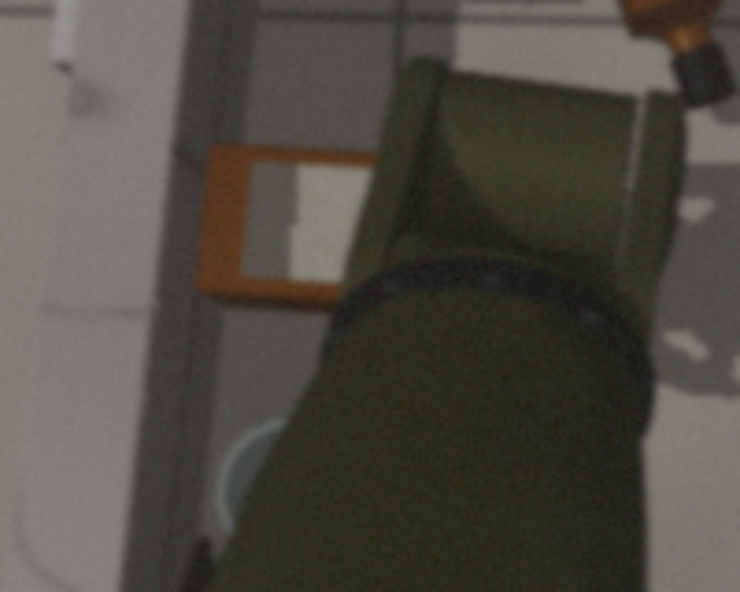

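The foot's end edge (about (205,145)–(198,292) in the crop) is parallel to the wall and in contact at 9 N, with a stiffness of about 10 N/mm. I'll tip it along the two-contact curve, regulating force normal to that curve, and go halfway first.

```bash
cat > tip.py <<'E'
from h import *
import sys
Cf=lambda t: np.array([-40*np.sin(t)-180*np.cos(t),40*np.cos(t)+180*np.sin(t)])
def nrm(t): return np.array([180*np.cos(t)-40*np.sin(t),40*np.cos(t)-180*np.sin(t)])/184.4
E3=lambda v: v[0]*w+v[1]*np.array([0,0,1.])
q1=quat(w)
def run(a,b,e,T0,target=3.5,step=1.5,k=.06,speed=30):
    th=np.arange(a,b+1e-6,step)
    for i,d in enumerate(th):
        t=np.radians(d)
        robot.line_to(T0+E3(Cf(t)-Cf(0)+0)+E3(e),q1,speed=speed)
        for _ in range(6):
            f=avg(2); A=np.array([f[0],-f[1]]); An=A@nrm(t)
            e=e+nrm(t)*np.clip(k*(target-An),-.6,.6)
            if abs(An-target)<3: break
            robot.line_to(T0+E3(Cf(t)-Cf(0))+E3(e),q1,speed=30)
        if i%3==0 or np.abs(A).max()>12:
            s=st(); print(f"{s[0]:.1f} th{d:.1f} Aw{A[0]:.1f} Az{A[1]:.1f} An{An:.1f} Fs{s[3]:.1f} e{np.round(e,1)} gap{s[5]:.1f}")
        if np.abs(A).max()>14: print('STOP');break
    np.savez('tip.npz',th=d,e=e,T0=T0); return e
E
python3 - <<'E'
from tip import *
T0=np.load('T.npy'); e=np.array([-.5,0.])
robot.line_to(T0+E3(e),q1,speed=10); print(avg())
run(0,42,e,T0)
cv2.imwrite('pics/scene3.png',cv2.resize(viewer.get_image('scene')[100:300,200:460,::-1],None,fx=3,fy=3))
E
```

```text
[ 6.74543119 -1.51523441]
9.6 th0.0 Aw5.2 Az0.6 An5.2 Fs-0.7 e[-0.8 -0.1] gap42.8
10.6 th4.5 Aw0.4 Az2.2 An0.7 Fs0.3 e[-0.7 -0.1] gap43.0
11.6 th9.0 Aw1.0 Az1.8 An1.0 Fs-0.0 e[-0.3 -0. ] gap43.4
12.6 th13.5 Aw1.8 Az2.0 An1.6 Fs0.6 e[-0. -0.] gap43.5
13.6 th18.0 Aw1.9 Az1.4 An1.5 Fs-0.1 e[ 0.3 -0. ] gap43.4
14.5 th22.5 Aw2.0 Az1.3 An1.4 Fs0.4 e[ 0.6 -0.1] gap43.6
15.5 th27.0 Aw1.3 Az1.8 An0.5 Fs-0.1 e[ 1.  -0.2] gap43.3
16.4 th31.5 Aw1.9 Az0.2 An1.3 Fs-0.7 e[ 1.3 -0.3] gap43.4
17.3 th36.0 Aw2.7 Az0.9 An1.4 Fs0.0 e[ 1.6 -0.5] gap43.2
18.2 th40.5 Aw2.0 Az1.0 An0.7 Fs-1.1 e[ 1.9 -0.7] gap43.5
```

View pics/scene3.png

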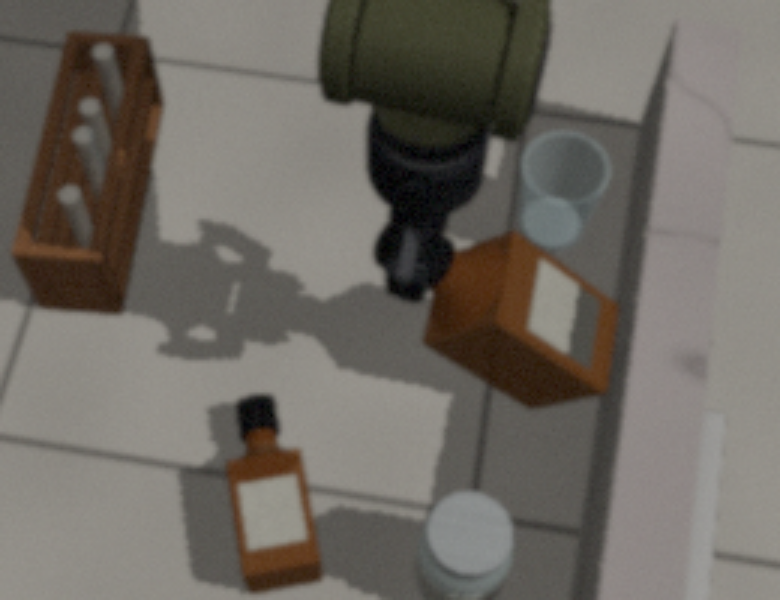

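The bottle is about 40° up with its side edges clean: lower foot corner (532,405), upper foot corner (605,388) in the crop. I'll check those against the contact geometry.

```bash
python3 - <<'E'
from tip import *
B=onz('scene',200+532/3,100+405/3,0);print(B)
z=80*np.cos(np.radians(42));U=onz('scene',200+605/3,100+388/3,z);print(U,z)
U2=onz('scene',200+617/3,100+303/3,z);print(U2)
tcp=st()[4]; print(tcp, 'wall-dist along w rel. contact start', (tcp-np.load('T.npy'))@w, avg(8))
W=np.array([590,142.,0]);print('B,U,U2 signed to wall',(B-W)@w,(U-W)@w,(U2-W)@w, 'expected',-80*np.sin(np.radians(42)),0)
E
```

```text
[ 6.29431200e+02  8.95566163e+01 -1.13686838e-13]
[632.26617798 137.84377641  59.45158604] 59.451586038191536
[558.09146891 141.54937536  59.45158604]
[589.49225696 -17.17219254 300.00569107] wall-dist along w rel. contact start 21.351426440199976 [ 1.8226905  -1.07565404]
B,U,U2 signed to wall -50.53236832911554 -2.165329655321154 -1.9496702678953661 expected -53.53044850870866 0
```

```bash
python3 - <<'E'
from tip import *
d=np.load('tip.npz'); run(42,73.5,d['e'],d['T0'],target=4.,k=.09)
cv2.imwrite('pics/scene4.png',cv2.resize(viewer.get_image('scene')[100:300,200:460,::-1],None,fx=3,fy=3))
E
```

```text
19.0 th42.0 Aw2.6 Az0.1 An1.4 Fs0.6 e[ 2.1 -0.9] gap43.3
19.9 th46.5 Aw3.4 Az-0.3 An1.9 Fs0.2 e[ 2.4 -1.2] gap43.5
20.9 th51.0 Aw2.7 Az-1.0 An1.8 Fs-0.6 e[ 2.7 -1.6] gap43.4
21.8 th55.5 Aw3.3 Az-1.0 An1.9 Fs-0.5 e[ 3. -2.] gap43.5
22.7 th60.0 Aw3.1 Az-1.5 An2.0 Fs-0.2 e[ 3.2 -2.4] gap43.4
23.7 th64.5 Aw2.9 Az-2.2 An2.4 Fs0.4 e[ 3.3 -2.8] gap43.7
24.6 th69.0 Aw1.9 Az-2.5 An2.4 Fs-0.0 e[ 3.4 -3.2] gap43.4
25.6 th73.5 Aw1.0 Az-3.2 An2.9 Fs-0.7 e[ 3.4 -3.6] gap43.2
```

View pics/scene4.png

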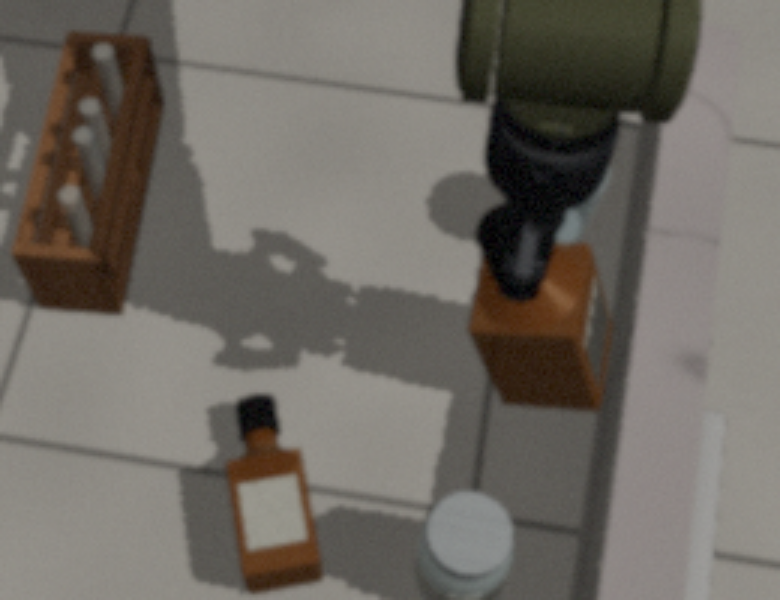

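The bottle is at about 74°, with the foot still at the wall base (lower near corners about (508,402) and (598,408)) and low forces. I'll continue to upright, then press in small steps.

```bash
python3 - <<'E'
from tip import *
d=np.load('tip.npz'); T0=d['T0']
e=run(75,90,d['e'],T0,target=3.,k=.08,speed=20)
P=T0+E3(Cf(np.pi/2)-Cf(0))+E3(e)
for i in range(14):
    f=avg(5); print(f"{st()[0]:.1f} {i} Aw{f[0]:.1f} Az{-f[1]:.1f}")
    if f[0]>3.2: break
    P=P+.5*w+np.array([0,0,np.clip(.08*(f[1]-2),-.3,.3)*-1*-1 if False else np.clip(.08*(f[1]-2),-.3,.3)])
    robot.line_to(P,q1,speed=10)
np.save('P.npy',P); print(P,(P-T0)@w,st())
cv2.imwrite('pics/scene5.png',cv2.resize(viewer.get_image('scene')[100:300,200:460,::-1],None,fx=3,fy=3))
E
```

```text
26.0 th75.0 Aw2.1 Az-2.4 An2.2 Fs0.2 e[ 3.4 -3.6] gap43.5
27.2 th79.5 Aw0.9 Az-1.7 An1.5 Fs0.0 e[ 3.4 -4. ] gap43.5
28.5 th84.0 Aw0.4 Az-1.1 An1.0 Fs0.3 e[ 3.4 -4.3] gap43.2
29.7 th88.5 Aw0.4 Az-1.3 An1.2 Fs0.7 e[ 3.3 -4.7] gap43.6
30.2 0 Aw-0.1 Az-2.0
30.6 1 Aw0.6 Az-2.3
30.9 2 Aw1.1 Az-0.4
31.2 3 Aw0.9 Az0.1
31.6 4 Aw0.9 Az0.6
31.9 5 Aw0.7 Az-0.2
32.2 6 Aw0.6 Az-0.9
32.6 7 Aw0.9 Az-0.5
32.9 8 Aw0.8 Az-0.3
33.2 9 Aw5.7 Az-2.4
[595.4219045  109.12728926 324.59367357] 147.7900268376045 (33.2333, np.float64(5.300502260412848), np.float64(2.3990842378990025), np.float64(-0.6277124248962574), array([595.44070934, 108.85710805, 324.70384844]), 43.44872983213851, 33.00289571285248)
```

View pics/scene5.png

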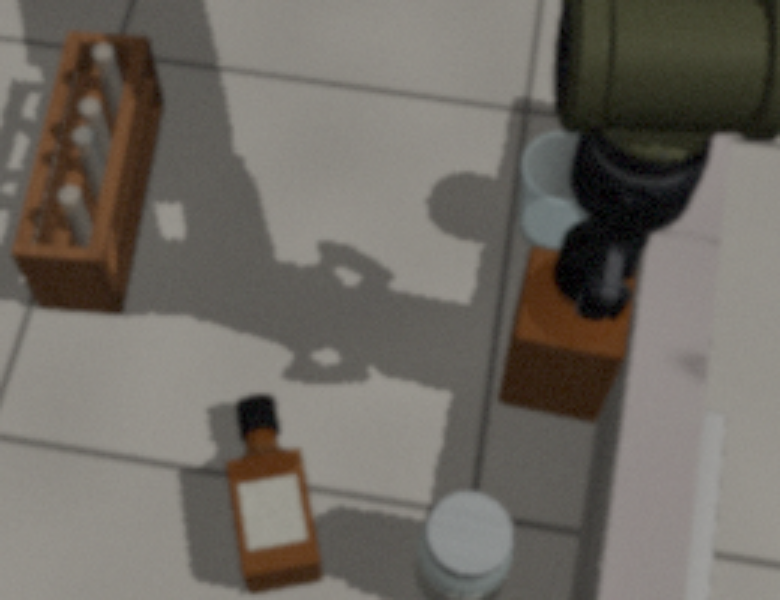

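The bottle looks upright against the wall (lower corners (500,400) and (597,419)). The push rose sharply from 0.8 to 5.7 N over 0.5 mm, so contact is firm. I'll check the base corners, hold, ease off and let go.

```bash
python3 - <<'E'
from tip import *
W=np.array([590,142.,0])
for p in [(500,400),(597,419)]: print((onz('scene',200+p[0]/3,100+p[1]/3,0)-W)@w)
for p in [(516,318),(628,352)]: print((onz('scene',200+p[0]/3,100+p[1]/3,125)-W)@w)
P=np.load('P.npy'); print(avg(40))
P=P-.25*w; robot.line_to(P,q1,speed=10); print(avg(10))
effector.move_gripper(62); print(st())
robot.line_to(P+[0,0,15],q1,speed=30); robot.line_to(P+[0,0,120],q1,speed=120)
robot.goto_joints([-1.2,.3,1.521,0,1.321,-.067]); print(st()[0])
a=viewer.get_image('scene')[120:270,280:440,::-1]; b=viewer.get_image('top')[120:270,180:340,::-1]
cv2.imwrite('pics/end.png',cv2.resize(np.hstack([a,b]),None,fx=2.5,fy=2.5,interpolation=cv2.INTER_CUBIC))
E
```

```text
-76.39503252908901
2.0973034800279167
-79.31709023322657
2.403243818770707
[5.08818154 2.35086332]
[4.32671718 3.22775374]
(34.6917, np.float64(-0.48668528991514176), np.float64(-0.4566457242236651), np.float64(0.09900871620570895), array([595.3784271 , 109.12082016, 324.41753809]), 62.02092859008971, 0.0)
38.875
```

View pics/end.png

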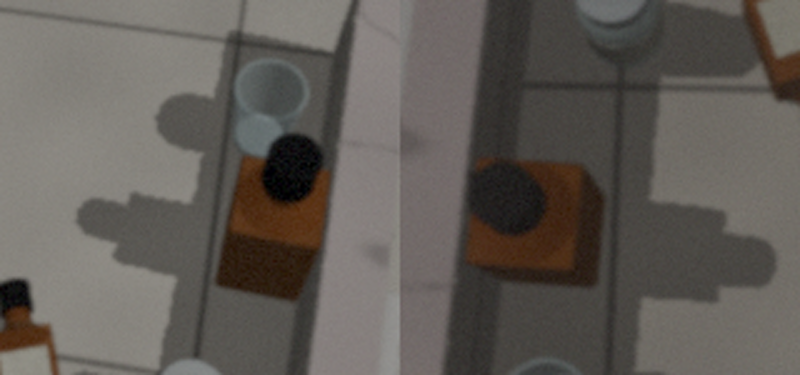

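The bottle stands free in both views, upright and against the wall. Jar, beaker and small bottle are where they were.

```bash
python3 - <<'E'
from tip import *
W=np.array([590,142.,0])
for p,z in [((217,285),0),((297,300),0),((230,230),125),((320,248),125)]: print((onz('scene',280+p[0]/2.5,120+p[1]/2.5,z)-W)@w)
job_done(); print('done')
E
```

```text
-75.79612588671975
1.737432517792484
-77.0606076671567
0.14575253135501817
the job is handed in; nothing more can be done
done
```

The bottle stands upright and flat against the wall to within about 2 mm, released with the robot clear, and the job was handed in at about 39 s; the wall push peaked at about 9 N on first contact.

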